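# Prop open the hood of the engraver's control case

## Task

The hood of the green control case is raised and stands on its stiff hinges for the moment. Swing the steel prop rod that is pivoted on the case's front ledge up until its ball end sits in the socket bracket on the hood, so that the hood is safely held open, and let go of it; do not force the hood up or down while doing so.

Things in the scene. Friction and masses are not known exactly. Their poses are not given: they have to be found in the camera images.
- rod_pivot (a point): Prop rod's pivot: 20 mm steel hub at one end of the ledge along the front (robot side) of the green case (300 x 300, 75 mm high; ledge 85 deep, top 50 mm above table). Point on the axis, 85 mm above table. x axis = pivot axis: level, pointing away from the robot; y points along the lying rod. Rod swings up about +x. Stiff (0.25 N m): rod stays where left; it can also turn between gripping fingers.
- rod_tip (a point): Centre of the 18 mm ball end of the prop rod, a straight plain steel bar 10 mm thick, ball 235 mm from the pivot. It starts lying along the ledge towards the hood's hinge side (about the robot's left), level or raised up to 17 degrees, 35 mm or more above the ledge. The only rod fixed to the case; the loose guide rod with two end blocks on the table is not it.
- socket (a point): Where the ball centre belongs, in the dark steel catch on the raised hood's front edge, in the rod's plane, 265 mm above table, 50 degrees above level from the pivot. Cheeks 28 mm apart, open below; a back plate stops it. The 34 x 52 mm catch hangs over the middle of the lying rod; the hood is 60 mm behind the rod's plane. The third of the rod next to the pivot is free from above.
- hood (a joint): Angle of the hood (clear plastic panel in a grey steel frame, 210 x 280 mm) about its hinge, on the case's side far from the rod's pivot: 0 shut, growing as it opens, 0.965 to 1.025 rad at the start. Stiff hinge: it stays where it is put; about 9 N down or 14 N up at the socket moves it.

How it is judged:
At the end, for the whole second after the job is handed in: The centre of the rod's ball end is within 18 mm of the socket point, and the hood is still raised, between 0.90 and 1.10 rad (distance between rod_tip and socket below 0.018 m and value of joint hood between 0.9 and 1.1 rad); the robot touches nothing.
It fails at once if the hood is forced out of place (below 0.85 or above 1.15 rad) (value of joint hood below 0.85 rad or value of joint hood above 1.15 rad).
It also fails if it takes over 37 s, if anything falls off the work surface, if the arm or the gripper's body presses on something with over 40 N, if the wrist force passes 120 N, or if a joint passes its speed limit or range.

## Robot

A 6-joint arm with a two-finger parallel gripper is mounted at the origin on the work surface. World frame = base frame: x ahead of the robot, y to its left, z up, the work surface at z = 0. Lengths are in m, angles in rad, forces in N, time in s.
With the tool pointing down it reaches from about 0.35 to 0.975 m from the base axis. Payload 4.9 kg.
Tool frame: the origin (TCP) lies midway between the tips of the shut fingers; the grasp point (between the pads) lies 19 mm behind it (ctrl.tcp_to_grasp is the distance from the TCP to the grasp point, in m); z points along the fingers, y is the line along which they close (so a half turn about z gives the same grasp; the last joint's range is limited). The gripper opens to 85 mm and grips with 20 to 120 N. Pads are 22 mm wide; open, the fingers measure 114 mm over their backs; the gripper's body (76 mm by 85 mm) begins 54 mm behind the grasp point. The pads swing forward as they close: fully open they stand 13 mm farther back than shut.
Start: joints at [1.159, 0.053, 1.613, -0, 1.476, -0.119], TCP at [0.18, 0.598, 0.231] pointing down, gripper open.
Joint ranges: [-3.01, 3.01], [-1.01, 2.22], [0.06, 2.58], [-1.02, 4.17], [0.09, 2.62], [-3.14, 3.14]. Speed limits (rad/s): [2.57, 2.57, 3.14, 3.14, 3.14, 3.14].

## Interface

Orientations are given as a rotation vector (axis times angle).
In Python, from station import ctrl gives the robot as it stands.
- The arm moves only by the tool send_path, called after "Call:" as name([rows], argument=value, ...), one row to a line, values as JSON. Schema: {"type":"object","properties":{"segments":{"type":"array","items":{"type":"array","prefixItems":[{"type":"number"},{"type":"array","items":{"type":"number"},"minItems":3,"maxItems":3},{"type":"array","items":{"type":"number"},"minItems":3,"maxItems":3}],"minItems":3,"maxItems":3},"minItems":1,"maxItems":20},"force":{"type":"number"},"only":{"type":"string"},"quiet":{"type":"boolean"},"lines":{"type":"string"}},"required":["segments"],"additionalProperties":false}. segments is a list of rows, 1 to 20 of them, each written [opening, [dx, dy, dz], [rx, ry, rz]]: the finger opening in m, then dx, dy, dz in m, then a rotation vector rx, ry, rz in rad; each row is the pose to reach, as a shift and turn from the pose commanded when the call began, along the tool's axes at that moment; what a row does not reach only later rows make up. A row lasts 1/12 s, in which the tool goes at most 0.0417 m and 0.125 rad, less where a joint would pass 70% of its speed; a pose out of reach is approached as far as the arm can. The fingers move at their own pace and stop on an object; force is the grip in N (left out, the last holds). Time passes only in rows, so rows that do not move let the fingers close. The tool returns the time, the measured TCP pose, the force, the opening and the grip force at its end. only (a regular expression) keeps the lines of the reply that match it, lines (a string "A,B") keeps lines A to B, and quiet returns only ok. Input that does not fit is refused with a message, and nothing moves.
- ctrl.get_obs(): the state, without advancing time (a new reading comes with each control period).
- ctrl.get_image(name): name is "scene" or "top" or "wrist"; returns the picture (400x640x3 uint8, red, green, blue); there is no depth.
- ctrl.camera_params(name): a dict with "fx", "fy", "cx", "cy" (pixels), "T" (4x4, takes a point from camera to world coordinates); the wrist camera has in their place "tool_from_camera" (4x4, takes a point from camera to tool coordinates, whose origin is the TCP and whose axes are the flange's). Camera axes: x right, y down, z forward; pixel columns grow to the right and rows downward; lengths in m; the calibration is good to about 2 mm. The wrist camera is an equidistant fisheye: a pixel r from the principal point sees the ray r / f radians off the axis. A picture is of the moment at which its call begins: read the wrist's pose just before it. camera_params takes no time and is no camera call.
- ctrl.finish_job(): hands the job in; it is judged then, once.
The state is a dict: "t": time; "q": joint angles; "dq": joint speeds; "effort": joint torques, N m; "tool_pos": TCP position; "tool_rot": TCP orientation; "contact_force": force on the tool from outside, world axes, zero at the start; "wrist_torque": the same for the moment, N m; "opening": finger opening in m; "grip_force": force on a finger pad.
Only numpy, scipy, OpenCV 4.12 (cv2) and the standard library are available. Lean on these libraries where they do the work, as an engineer would, in place of code of your own. Each camera call takes 0.05 s, during which the arm holds its last target. There are 200 camera calls.

## Working session

There is one attempt and no reset: what is moved stays moved. The work goes in short steps, Python scripts to look and compute and a tool call to move; the robot and the scene stay as the last step left them, time stands still between calls to the robot, and variables do not carry over. Pictures are saved under pics/ and viewed, at most 10 in all, crops included, and the job is handed in when it is done.

```bash
ls; mkdir -p pics
```

Run:
```python
from station import ctrl
import cv2
for n in ("scene","top"):
    im=ctrl.get_image(n); cv2.imwrite(f"pics/{n}0.png",im[:,:,::-1])
    p=ctrl.camera_params(n); print(n,p)
print(ctrl.camera_params("wrist"), ctrl.get_obs()["t"],ctrl.get_obs()["tool_rot"])
```

```text
pics
station.py
scene {'fx': 425.2954997195427, 'fy': 425.2954997195427, 'cx': 318.1626101250289, 'cy': 201.94409739965795, 'T': array([[ 0.77463553,  0.53941511, -0.33010775,  0.86304307],
       [ 0.63220755, -0.64738045,  0.42569022, -0.25952544],
       [ 0.01591844, -0.53845138, -0.84250621,  0.75131734],
       [ 0.        ,  0.        ,  0.        ,  1.        ]])}
top {'fx': 386.8384038262357, 'fy': 386.8384038262357, 'cx': 321.1764077879354, 'cy': 201.6541233787116, 'T': array([[-0.01058556, -0.98556075,  0.16899099,  0.47384692],
       [-0.99991664,  0.01168246,  0.00549791,  0.04799252],
       [-0.00739275, -0.1689187 , -0.98560226,  0.8401846 ],
       [ 0.        ,  0.        ,  0.        ,  1.        ]])}
{'fx': 309.70691628693146, 'fy': 309.70691628693146, 'cx': 320.4839686165006, 'cy': 195.8316074497024, 'tool_from_camera': array([[-1.08015691e-04, -9.62882467e-01, -2.69920994e-01,
         6.84044179e-02],
       [ 9.99999989e-01, -7.55027606e-05, -1.30836082e-04,
         6.92138335e-05],
       [ 1.05599989e-04, -2.69921005e-01,  9.62882464e-01,
        -1.42436843e-01],
       [ 0.00000000e+00,  0.00000000e+00,  0.00000000e+00,
         1.00000000e+00]])} 0.1 [-4.58242318e-01 -3.10751970e+00  2.84038238e-03]
```

View pics/scene0.png

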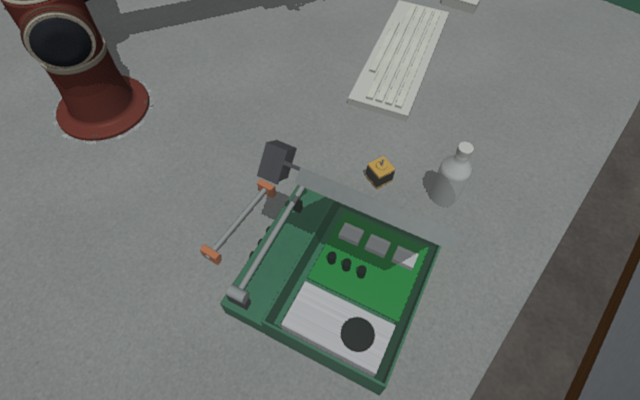

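View pics/top0.png

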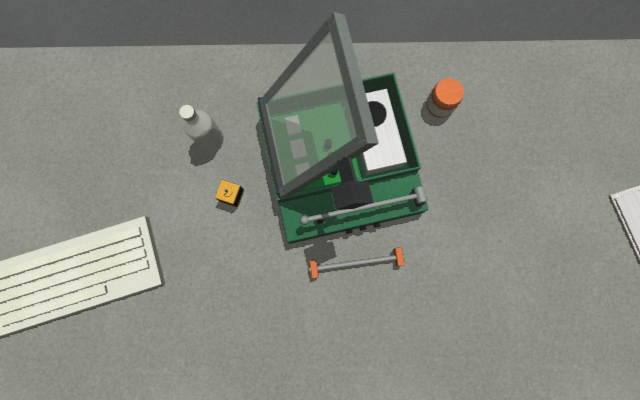

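The scene view shows the hub near (237,296), the rod running up to about (302,188), and the catch near (276,160). The top view shows the hub near (420,194), the ball near (305,219), and the catch near (352,195). I'll zoom in on both to refine these.

Run:
```python
import cv2,numpy as np
s=cv2.imread("pics/scene0.png")[130:320,220:320]; t=cv2.imread("pics/top0.png")[160:250,285:435]
s=cv2.resize(s,None,fx=3,fy=3,interpolation=cv2.INTER_CUBIC); t=cv2.resize(t,None,fx=3,fy=3,interpolation=cv2.INTER_CUBIC)
o=np.zeros((570,760,3),np.uint8); o[:570,:300]=s; o[:270,305:755]=t
cv2.imwrite("pics/crop1.png",o)
```

```text
(no output)
```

View pics/crop1.png

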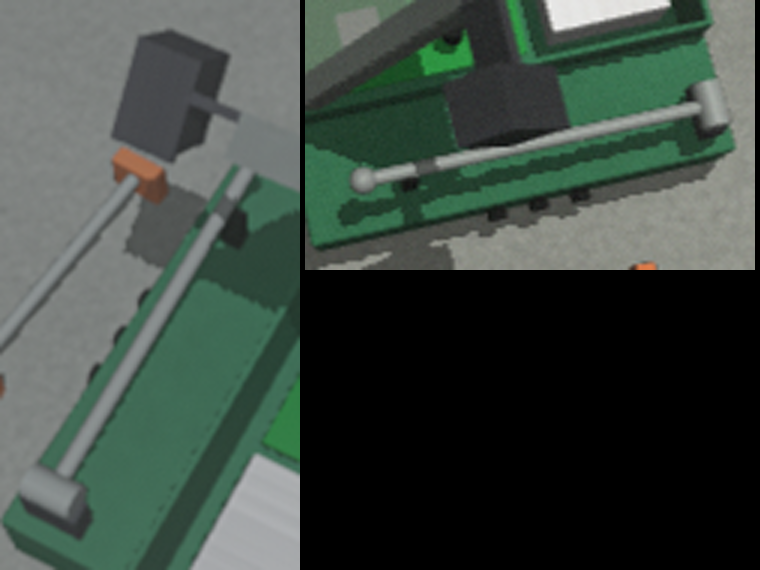

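In the crop the ball is hidden in the scene view by the panel. The dark band on the rod shows in both views, at scene (294,200) and top (325,215.7), and so does the hub, at scene (237.7,294.3) and top (419.7,195.7). I'll triangulate from those.

Create h.py:
```python
import numpy as np
from station import ctrl
from scipy.spatial.transform import Rotation as R
P={n:ctrl.camera_params(n) for n in("scene","top")}
def ray(n,u,v):
    p=P[n]; d=np.array([(u-p["cx"])/p["fx"],(v-p["cy"])/p["fy"],1]); d=p["T"][:3,:3]@d
    return p["T"][:3,3],d/np.linalg.norm(d)
def tri(a,b):
    (o1,d1),(o2,d2)=a,b
    s=np.linalg.lstsq(np.c_[d1,-d2],o2-o1,rcond=None)[0]
    x,y=o1+s[0]*d1,o2+s[1]*d2
    return (x+y)/2,np.linalg.norm(x-y)
def plane(a,z): return a[0]+a[1]*(z-a[0][2])/a[1][2]
```

Run:
```python
from h import *
np.set_printoptions(precision=4,suppress=True)
hub,e=tri(ray("scene",237.7,294.3),ray("top",419.7,195.7)); print("hub",hub,e)
root,e=tri(ray("scene",242,286.7),ray("top",415.7,196)); print("root",root,e)
band,e=tri(ray("scene",294,200),ray("top",325,215.7)); print("band",band,e)
d=band-hub; print("d",np.linalg.norm(d),d, np.degrees(np.arctan2(d[2],np.hypot(*d[:2]))),np.degrees(np.arctan2(d[1],d[0])))
# ball: top ray, at 235mm from the hub
o,v=ray("top",305+.0,160+180/3.)
for z in(.085,.1,.12,.14): 
    p=plane((o,v),z); print(z,p,np.linalg.norm(p-hub))
# catch corners top/scene
for s,t in [((276.7,140),None)]: pass
```

```text
hub [ 0.6133 -0.1442  0.0822] 0.000689258702078896
root [ 0.612  -0.1331  0.0909] 0.001874205899958011
band [0.5725 0.0445 0.1016] 0.0014320211798745624
d 0.194016489727178 [-0.0408  0.1887  0.0194] 5.738801478163944 102.19998569325602
0.085 [0.5671 0.0844 0.085 ] 0.23321462584320066
0.1 [0.5653 0.0837 0.1   ] 0.2335447958632648
0.12 [0.5628 0.0827 0.12  ] 0.23550150145426962
0.14 [0.5603 0.0817 0.14  ] 0.2391501749773285
```

Add to h.py:
```python
np.set_printoptions(precision=4,suppress=True)
HUB=np.array([.6133,-.1442,.084]); AZ=np.radians(102.2); e=np.array([np.cos(AZ),np.sin(AZ),0]); up=np.array([0,0,1.])
def target(r,ang,tilt):
    "tool pose gripping the rod at radius r, rod angle ang, tool tilted back by tilt (0=down)"
    g=HUB+r*(np.cos(ang)*e+np.sin(ang)*up)
    z=-np.cos(tilt)*up+np.sin(tilt)*e; x=-np.cos(tilt)*e-np.sin(tilt)*up
    M=np.c_[x,np.cross(z,x),z]
    return g+ctrl.tcp_to_grasp*z,M
def row(p,M):
    o=ctrl.get_obs(); R0=R.from_rotvec(o["tool_rot"]).as_matrix()
    return R0.T@(np.array(p)-o["tool_pos"]),R.from_matrix(R0.T@M).as_rotvec()
```

Run:
```python
from h import *
p,M=target(.065,np.radians(5),0)
print(p,*row(p,M)); print(*row([.40,-.12,.25],M)); print(*row([p[0]-.0,p[1],.2],M))
print(ctrl.get_obs()["tool_pos"],ctrl.tcp_to_grasp)
```

```text
[ 0.5996 -0.0809  0.071 ] [-0.5975 -0.5285  0.1601] [-0.0009 -0.002  -2.0765]
[-0.4177 -0.6239 -0.0188] [-0.0009 -0.002  -2.0765]
[-0.5975 -0.5288  0.031 ] [-0.0009 -0.002  -2.0765]
[0.1802 0.5979 0.2302] 0.0187
```

Call:
send_path([
  [0.045,[-0.418,-0.624,-0.019],[0,0,2.1]],
  [0.045,[-0.418,-0.624,-0.019],[0,0,2.1]],
  [0.045,[-0.418,-0.624,-0.019],[0,0,2.1]],
  [0.045,[-0.418,-0.624,-0.019],[0,0,2.1]],
  [0.045,[-0.418,-0.624,-0.019],[0,0,2.1]],
  [0.045,[-0.418,-0.624,-0.019],[0,0,2.1]],
  [0.045,[-0.418,-0.624,-0.019],[0,0,2.1]],
  [0.045,[-0.418,-0.624,-0.019],[0,0,2.1]],
  [0.045,[-0.418,-0.624,-0.019],[0,0,2.1]],
  [0.045,[-0.418,-0.624,-0.019],[0,0,2.1]],
  [0.045,[-0.418,-0.624,-0.019],[0,0,2.1]],
  [0.045,[-0.418,-0.624,-0.019],[0,0,2.1]],
  [0.045,[-0.418,-0.624,-0.019],[0,0,2.1]],
  [0.045,[-0.418,-0.624,-0.019],[0,0,2.1]],
  [0.045,[-0.418,-0.624,-0.019],[0,0,2.1]],
  [0.045,[-0.418,-0.624,-0.019],[0,0,2.1]],
  [0.045,[-0.418,-0.624,-0.019],[0,0,2.1]],
  [0.045,[-0.418,-0.624,-0.019],[0,0,2.1]],
  [0.045,[-0.418,-0.624,-0.019],[0,0,2.1]],
  [0.045,[-0.418,-0.624,-0.019],[0,0,2.1]],
])

```text
t: 1.77
tool_pos: [0.4002, -0.1214, 0.2496]
tool_rot: [-2.925, -1.142, 0.002]
contact_force: [-0.3, 0.1, 0.3]
opening: 0.0454
grip_force: 0.0
```

Run:
```python
from h import *
print(ctrl.get_obs()["q"])
p,M=target(.065,np.radians(5),0)
print(*row([.45,-.1,.24],M)); print(*row([p[0],p[1],.2],M))
```

```text
[-0.473  -0.4859  2.0407  0.0001  1.589   0.3532]
[0.0511 0.018  0.0095] [-0.0006  0.0027  2.1024]
[0.1741 0.1054 0.0492] [-0.0006  0.0027  2.1024]
```

Call:
send_path([
  [0.045,[0.051,0.018,0.01],[0,0,2.1]],
  [0.045,[0.051,0.018,0.01],[0,0,2.1]],
  [0.045,[0.051,0.018,0.01],[0,0,2.1]],
  [0.045,[0.051,0.018,0.01],[0,0,2.1]],
  [0.045,[0.051,0.018,0.01],[0,0,2.1]],
  [0.045,[0.051,0.018,0.01],[0,0,2.1]],
  [0.045,[0.051,0.018,0.01],[0,0,2.1]],
  [0.045,[0.051,0.018,0.01],[0,0,2.1]],
  [0.045,[0.051,0.018,0.01],[0,0,2.1]],
  [0.045,[0.051,0.018,0.01],[0,0,2.1]],
  [0.045,[0.051,0.018,0.01],[0,0,2.1]],
  [0.045,[0.051,0.018,0.01],[0,0,2.1]],
  [0.045,[0.051,0.018,0.01],[0,0,2.1]],
  [0.045,[0.051,0.018,0.01],[0,0,2.1]],
  [0.045,[0.051,0.018,0.01],[0,0,2.1]],
  [0.045,[0.051,0.018,0.01],[0,0,2.1]],
  [0.045,[0.051,0.018,0.01],[0,0,2.1]],
  [0.045,[0.051,0.018,0.01],[0,0,2.1]],
])

```text
t: 3.27
tool_pos: [0.4497, -0.0966, 0.2401]
tool_rot: [-2.452, 1.964, 0.001]
contact_force: [-0.3, 1.3, 0.7]
opening: 0.0451
grip_force: 0.0
```

Run:
```python
from h import *
import cv2
print(ctrl.get_obs()["q"])
p,M=target(.065,np.radians(5),0)
print(*row([p[0],p[1],.2],M)); print(*row(p,M))
cv2.imwrite("pics/w1.png",ctrl.get_image("wrist")[:,:,::-1])
```

```text
[-0.3738 -0.365   1.9703  0.0003  1.5366  2.5476]
[ 0.0175 -0.1497  0.0401] [0.0002 0.0005 0.0073]
[ 0.0175 -0.1498  0.1691] [0.0002 0.0005 0.0073]
```

View pics/w1.png

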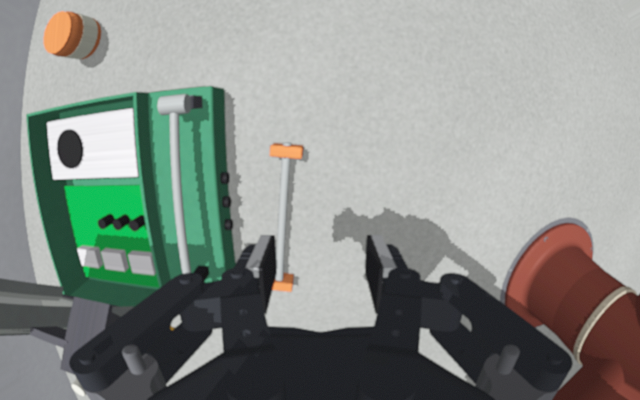

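The wrist view shows the hub at (176,104), the rod running from (174,112) to (186,280), and the hood frame and catch at lower left. I'll move above the grasp point and check from there.

Call:
send_path([
  [0.045,[0.017,-0.15,0.04],[0,0,0.007]],
  [0.045,[0.017,-0.15,0.04],[0,0,0.007]],
  [0.045,[0.017,-0.15,0.04],[0,0,0.007]],
  [0.045,[0.017,-0.15,0.04],[0,0,0.007]],
  [0.045,[0.017,-0.15,0.04],[0,0,0.007]],
  [0.045,[0.017,-0.15,0.04],[0,0,0.007]],
])

```text
t: 3.82
tool_pos: [0.6002, -0.0808, 0.1983]
tool_rot: [2.447, -1.967, -0.006]
contact_force: [0.9, -0.1, 0.3]
opening: 0.0446
grip_force: 0.0
```

Run:
```python
from h import *
import cv2
o=ctrl.get_obs(); print(o["q"])
cv2.imwrite("pics/w2.png",ctrl.get_image("wrist")[:,:,::-1])
p,M=target(.065,np.radians(5),0); print(*row(p,M))
# project model points into the wrist image
c=ctrl.camera_params("wrist"); T=np.eye(4); T[:3,:3]=R.from_rotvec(o["tool_rot"]).as_matrix(); T[:3,3]=o["tool_pos"]; W=np.linalg.inv(T@c["tool_from_camera"])
for r in(0,.065,.2):
    q=HUB+r*(np.cos(.087)*e+np.sin(.087)*up); a=W[:3,:3]@q+W[:3,3]; th=np.arctan2(np.hypot(a[0],a[1]),a[2]); k=c["fx"]*th/np.hypot(a[0],a[1])
    print(r,c["cx"]+k*a[0],c["cy"]+k*a[1])
```

```text
[-0.2567  0.0318  1.69   -0.      1.4238  2.6681]
[-0.0002 -0.0001  0.1286] [0.0019 0.0009 0.0028]
0 320.9537159853699 115.29634226471819
0.065 320.6802349404533 193.27097746866795
0.2 320.1869178070395 328.5267484568186
```

View pics/w2.png

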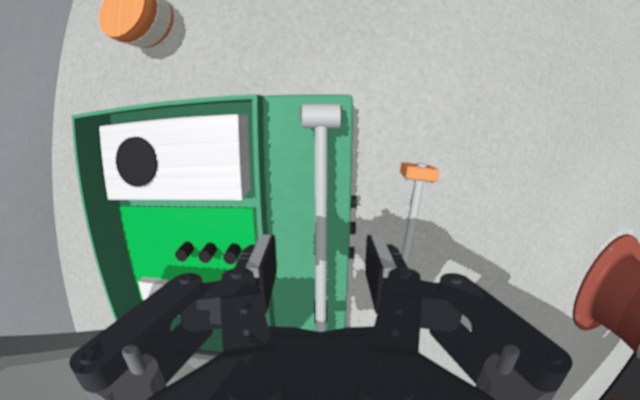

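The view shows the hub at (321,115) and the rod along column 320, which matches the prediction, so I'll descend and grip.

Call:
send_path([
  [0.045,[0,0,0.128],[0,0,0.003]],
  [0.045,[0,0,0.128],[0,0,0.003]],
  [0.045,[0,0,0.128],[0,0,0.003]],
  [0.045,[0,0,0.128],[0,0,0.003]],
  [0.045,[0,0,0.128],[0,0,0.003]],
  [0,[0,0,0.128],[0,0,0.003]],
  [0,[0,0,0.128],[0,0,0.003]],
  [0,[0,0,0.128],[0,0,0.003]],
  [0,[0,0,0.128],[0,0,0.003]],
  [0,[0,0,0.128],[0,0,0.003]],
  [0,[0,0,0.128],[0,0,0.003]],
  [0,[0,0,0.128],[0,0,0.003]],
], force=40)

```text
t: 4.87
tool_pos: [0.6004, -0.0832, 0.0754]
tool_rot: [2.441, -1.975, 0.003]
contact_force: [-5.7, -1.4, 4.3]
opening: 0.0082
grip_force: 39.0
```

Run:
```python
from h import *
print(ctrl.get_obs()["q"])
for a in (15,25,35,42,46,48,50):
    p,M=target(.065,np.radians(a),np.radians(a-5)); print(a,*row(p,M),p)
```

```text
[-0.2593  0.1517  1.7795 -0.0025  1.2096  2.6729]
15 [-0.0036  0.0003 -0.007 ] [ 0.     -0.177  -0.0027] [ 0.5993 -0.0797  0.0824]
25 [-0.0029  0.0003 -0.0185] [-0.0002 -0.3515 -0.0027] [ 0.5995 -0.0804  0.0939]
35 [-0.0001  0.0003 -0.0297] [-0.0004 -0.5261 -0.0027] [ 0.6001 -0.083   0.1051]
42 [ 0.0029  0.0003 -0.0372] [-0.0006 -0.6482 -0.0027] [ 0.6007 -0.086   0.1126]
46 [ 0.0051  0.0003 -0.0412] [-0.0007 -0.718  -0.0027] [ 0.6012 -0.0881  0.1166]
48 [ 0.0062  0.0003 -0.0432] [-0.0008 -0.753  -0.0027] [ 0.6014 -0.0892  0.1186]
50 [ 0.0075  0.0003 -0.0452] [-0.0008 -0.7879 -0.0026] [ 0.6017 -0.0904  0.1206]
```

Call:
send_path([
  [0,[-0.001,0,-0.006],[0,-0.09,0]],
  [0,[-0.001,0,-0.012],[0,-0.177,0]],
  [0,[-0.001,0,-0.018],[0,-0.265,0]],
  [0,[-0.0005,0,-0.0236],[0,-0.3515,0]],
  [0,[0.001,0,-0.029],[0,-0.44,0]],
  [0,[0.0023,0,-0.0348],[0,-0.526,0]],
  [0,[0.0023,0,-0.0348],[0,-0.526,0]],
  [0,[0.0023,0,-0.0348],[0,-0.526,0]],
])

```text
t: 5.53
tool_pos: [0.601, -0.0859, 0.1085]
tool_rot: [-2.142, 1.734, 0.572]
contact_force: [-3.4, -2.7, 1.4]
opening: 0.0081
grip_force: 40.1
```

Run:
```python
from h import *
import cv2
print(ctrl.get_obs()["q"])
for a in (35,40,45,50):
    p,M=target(.065,np.radians(a),np.radians(a-5)); print(a,*row(p,M))
a=ctrl.get_image("scene")[100:320,180:360,::-1]; b=ctrl.get_image("top")[130:250,280:450,::-1]
a=cv2.resize(a,None,fx=2,fy=2); b=cv2.resize(b,None,fx=2.5,fy=2.5)
o=np.zeros((440,790,3),np.uint8); o[:440,:360]=a; o[:300,362:787]=b; cv2.imwrite("pics/c3.png",o)
```

```text
[-0.4505  0.2903  1.6246  0.4051  1.5663  2.4093]
35 [-0.0009  0.0003  0.0045] [-0.0018 -0.0013 -0.0028]
40 [-0.0018  0.0003 -0.0012] [-0.0019 -0.0886 -0.0027]
45 [-0.0022  0.0003 -0.007 ] [-0.002  -0.1759 -0.0027]
50 [-0.002   0.0003 -0.0127] [-0.0021 -0.2631 -0.0026]
```

View pics/c3.png

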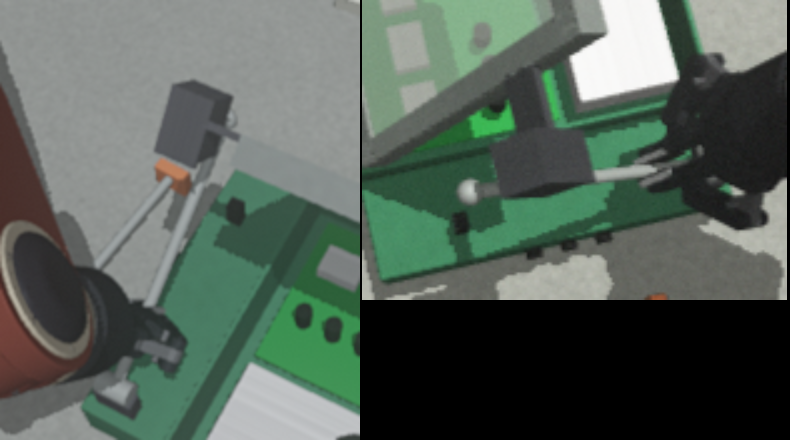

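The rod has swung up without trouble. The ball is at about (322.8,206.4) in the top view, and its edge shows at (296.5,158.5) in the scene view, still below the catch. I'll work out the angle.

Add to h.py:
```python
def inplane(rr):
    o,d=rr; n=np.array([-e[1],e[0],0]); P_=HUB
    p=o+d*((P_-o)@n)/(d@n); v=p-P_
    return p,np.hypot(v@e,v[2]),np.degrees(np.arctan2(v[2],v@e))
```

Run:
```python
from h import *
print(tri(ray("scene",296.5,158.5),ray("top",322.8,206.4)))
p,r=tri(ray("scene",296.5,158.5),ray("top",322.8,206.4)); v=p-HUB; print(np.linalg.norm(v),np.degrees(np.arctan2(v[2],v@e)),"side",v@np.array([-e[1],e[0],0]))
o,d=ray("top",322.8,206.4)
for z in np.arange(.17,.26,.01):
    q=plane((o,d),z); print(round(z,2),np.linalg.norm(q-HUB),np.degrees(np.arctan2(z-.084,(q-HUB)@e)),(q-HUB)@np.array([-e[1],e[0],0]))
```

```text
(array([0.5741, 0.0504, 0.217 ]), np.float64(0.0038916851377915336))
0.23894964541294272 33.82844386665632 side -0.0027896587175928697
0.17 0.21401439865208266 23.713457839353318 -0.008545395668566958
0.18 0.2184580499840365 26.082749183338972 -0.006990092671005341
0.19 0.2232727497586297 28.352602464991357 -0.005434789673443616
0.2 0.22843503754080335 30.522471562981764 -0.0038794866758818957
0.21 0.23392190230351118 32.59300294984176 -0.0023241836783202794
0.22 0.23971105687442806 34.56582245249839 -0.0007688806807585534
0.23 0.24578114168494256 36.44333295941825 0.0007864223168030628
0.24 0.25211186572152644 38.228530179643236 0.002341725314364783
0.25 0.2586840939771149 39.92484038003159 0.003897028311926398
```

Call:
send_path([
  [0,[-0.0005,0,-0.003],[0,-0.045,0]],
  [0,[-0.001,0,-0.006],[0,-0.087,0]],
  [0,[-0.001,0,-0.009],[0,-0.13,0]],
  [0,[-0.0013,0,-0.0115],[0,-0.175,0]],
  [0,[-0.0013,0,-0.0115],[0,-0.175,0]],
  [0,[-0.0013,0,-0.0115],[0,-0.175,0]],
])

```text
t: 6.13
tool_pos: [0.6018, -0.0895, 0.1172]
tool_rot: [-2.027, 1.641, 0.735]
contact_force: [-2.0, -4.6, -5.2]
opening: 0.0085
grip_force: 39.9
```

Call:
send_path([
  [0,[0,0,-0.0022],[0,-0.035,0]],
  [0,[0,0,-0.0022],[0,-0.035,0]],
])

```text
t: 6.3
tool_pos: [0.602, -0.0905, 0.119]
tool_rot: [-2.001, 1.62, 0.768]
contact_force: [-0.9, -3.5, -4.6]
opening: 0.0082
grip_force: 39.9
```

Call:
send_path([
  [0,[0,0,-0.0022],[0,-0.035,0]],
  [0,[0,0,-0.0022],[0,-0.035,0]],
])

```text
t: 6.47
tool_pos: [0.6023, -0.0917, 0.1209]
tool_rot: [-1.976, 1.6, 0.8]
contact_force: [-1.9, -3.3, -3.7]
opening: 0.0081
grip_force: 39.9
```

Run:
```python
from h import *
import cv2
a=ctrl.get_image("scene")[100:320,180:360,::-1]; b=ctrl.get_image("top")[130:250,280:450,::-1]
a=cv2.resize(a,None,fx=2,fy=2); b=cv2.resize(b,None,fx=2.5,fy=2.5)
o=np.zeros((440,790,3),np.uint8); o[:440,:360]=a; o[:300,362:787]=b; cv2.imwrite("pics/c4.png",o)
```

```text
(no output)
```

View pics/c4.png

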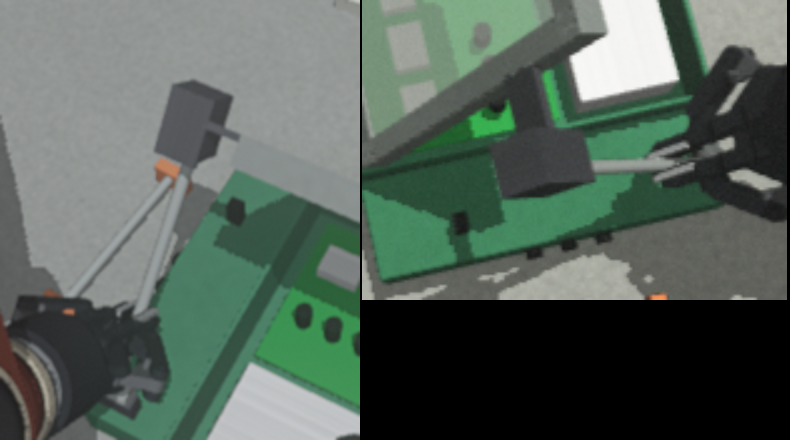

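The ball is now inside the catch and the hood has not moved. I'll compute the rod angle from the scene's rod line, (273,190) and (251,250), then nudge it until it touches the back plate.

Run:
```python
from h import *
for u,v in((273,189),(262,219),(251,250)): print(inplane(ray("scene",u,v)))
```

```text
(array([ 0.5853, -0.0145,  0.215 ]), np.float64(0.18649922296560786), np.float64(44.62684871341905))
(array([ 0.5933, -0.0519,  0.1826]), np.float64(0.136527401986347), np.float64(46.23071330802892))
(array([ 0.6018, -0.0909,  0.1468]), np.float64(0.08315760258229753), np.float64(49.00062582082549))
```

Call:
send_path([
  [0,[0,0,-0.0012],[0,-0.018,0]],
  [0,[0,0,-0.0012],[0,-0.018,0]],
])

```text
t: 6.73
tool_pos: [0.6024, -0.0923, 0.1219]
tool_rot: [-1.962, 1.588, 0.817]
contact_force: [-0.8, -2.1, -4.4]
opening: 0.0083
grip_force: 39.9
```

Call:
send_path([
  [0,[0,0,-0.0012],[0,-0.018,0]],
  [0,[0,0,-0.0012],[0,-0.018,0]],
])

```text
t: 6.9
tool_pos: [0.6026, -0.0931, 0.1229]
tool_rot: [-1.948, 1.577, 0.834]
contact_force: [-1.9, -0.5, -2.3]
opening: 0.0083
grip_force: 39.9
```

Call:
send_path([
  [0,[0,0,-0.0012],[0,-0.018,0]],
  [0,[0,0,-0.0012],[0,-0.018,0]],
])

```text
t: 7.07
tool_pos: [0.6027, -0.0939, 0.124]
tool_rot: [-1.934, 1.566, 0.85]
contact_force: [-2.9, 0.0, -2.1]
opening: 0.0083
grip_force: 39.9
```

Call:
send_path([
  [0,[0,0,-0.0012],[0,-0.018,0]],
  [0,[0,0,-0.0012],[0,-0.018,0]],
])

```text
t: 7.23
tool_pos: [0.6029, -0.0947, 0.1249]
tool_rot: [-1.921, 1.555, 0.865]
contact_force: [-3.0, 1.7, -0.2]
opening: 0.0083
grip_force: 39.9
```

```bash
python3 - <<'E'
from h import *
import cv2
im=ctrl.get_image("scene"); cv2.imwrite("pics/s5.png",im[:,:,::-1])
a=cv2.resize(im[110:290,190:350,::-1],None,fx=3,fy=3); cv2.imwrite("pics/c5.png",a)
E
```

```text
(no output)
```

View pics/c5.png

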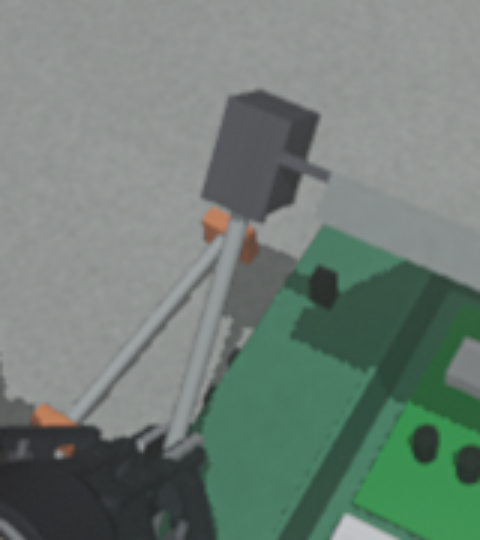

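The rod is at (269,184) near the catch and (253,233) near the gripper, with the ball inside the catch.

Run:
```python
from h import *
a=[inplane(ray("scene",u,v)) for u,v in((269,184),(261,209),(253.3,233.3))]
for x in a: print(x)
v=a[0][0]-a[2][0]; print(np.degrees(np.arctan2(v[2],v@e)))
# catch: silhouette corners seen in scene, on near side plane 14-17 mm off the rod plane
for u,v in((267,142),(258,175),(276.7,140),(278.3,184),(296,149),(287,177)): print((u,v),inplane(ray("scene",u,v)))
g=ctrl.get_obs(); z=R.from_rotvec(g["tool_rot"]).as_matrix()[:,2]; v=g["tool_pos"]-ctrl.tcp_to_grasp*z-HUB; print("grasp",np.hypot(v@e,v[2]),np.degrees(np.arctan2(v[2],v@e)))
```

```text
(array([ 0.587 , -0.0225,  0.2386]), np.float64(0.19855149005062325), np.float64(51.14531374309696))
(array([ 0.5929, -0.0499,  0.2091]), np.float64(0.1579965549024774), np.float64(52.37923327449639))
(array([ 0.5989, -0.0774,  0.1792]), np.float64(0.11716371305267081), np.float64(54.34285772078125))
46.56467434157646
(267, 142) (array([ 0.5852, -0.0142,  0.3237]), np.float64(0.2741014127845701), np.float64(60.97072466874182))
(258, 175) (array([ 0.5915, -0.0433,  0.2868]), np.float64(0.22752075222963025), np.float64(63.02439969915672))
(276.7, 140) (array([0.5804, 0.008 , 0.3044]), np.float64(0.26985351894100645), np.float64(54.74524784440577))
(278.3, 184) (array([0.582 , 0.0006, 0.2088]), np.float64(0.1936949318641519), np.float64(40.125646456476716))
(296, 149) (array([0.5696, 0.0578, 0.2308]), np.float64(0.2535404612872852), np.float64(35.382089883012554))
(287, 177) (array([0.5764, 0.0263, 0.1952]), np.float64(0.20683625567887198), np.float64(32.51520937985739))
grasp 0.06467256725731042 55.58366724231017
```

Call:
send_path([
  [0,[0.0003,0,-0.0012],[0,-0.018,0]],
  [0,[0.0003,0,-0.0012],[0,-0.018,0]],
])

```text
t: 7.45
tool_pos: [0.6029, -0.0949, 0.1253]
tool_rot: [-1.908, 1.543, 0.882]
contact_force: [-3.3, 5.1, -0.8]
opening: 0.0081
grip_force: 39.6
```

Run:
```python
from h import *
# catch silhouette centre, both views -> centre of the catch
im0=__import__('cv2').imread("pics/top0.png"); 
T=[(285+(u-305)/3,160+v/3) for u,v in((445,90),(455,145),(570,128),(560,70),(505,62))]
S=[(190+u/3,110+v/3) for u,v in((228,97),(202,195),(265,222),(295,203),(319,115),(260,90))]
t=np.mean([np.max(T,0),np.min(T,0)],0); s=np.mean([np.max(S,0),np.min(S,0)],0)
c,er=tri(ray("scene",*s),ray("top",*t)); v=c-HUB; print(s,t,c,er,"r",np.hypot(v@e,v[2]),np.degrees(np.arctan2(v[2],v@e)),"side",v@np.array([-e[1],e[0],0]))
```

```text
[276.8333 162.    ] [352.5 194.5] [0.5828 0.0029 0.2628] 0.0017138862560597927 r 0.23349879151761965 49.96248405484225 side -0.001232036618771147
```

The catch centre triangulates to 50° at r = 0.2335, and the force has just started to rise, which fits the ball reaching the back plate. I'll release and back off along the fingers.

Call:
send_path([
  [0.045,[0,0,0],[0,0,0]],
  [0.045,[0,0,0],[0,0,0]],
  [0.045,[0,0,0],[0,0,0]],
  [0.045,[0,0,0],[0,0,0]],
  [0.045,[0,0,0],[0,0,0]],
  [0.045,[0,0,-0.02],[0,0,0]],
  [0.045,[0,0,-0.05],[0,0,0]],
  [0.045,[0,0,-0.08],[0,0,0]],
  [0.045,[0,0,-0.12],[0,0,0]],
  [0.045,[0,0,-0.15],[0,0,0]],
  [0.045,[0,0,-0.15],[0,0,0]],
  [0.045,[0,0,-0.15],[0,0,0]],
])

```text
t: 8.45
tool_pos: [0.6276, -0.2089, 0.2242]
tool_rot: [-1.911, 1.548, 0.872]
contact_force: [0.2, 0.2, -0.5]
opening: 0.0449
grip_force: 0.0
```

Run:
```python
from h import *
import cv2
a=ctrl.get_image("scene")[110:310,190:350,::-1]; b=ctrl.get_image("top")[130:250,280:450,::-1]
a=cv2.resize(a,None,fx=2.5,fy=2.5); b=cv2.resize(b,None,fx=2.2,fy=2.2)
o=np.zeros((500,790,3),np.uint8); o[:500,:400]=a; o[:264,410:784]=b; cv2.imwrite("pics/c6.png",o)
```

```text
(no output)
```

View pics/c6.png

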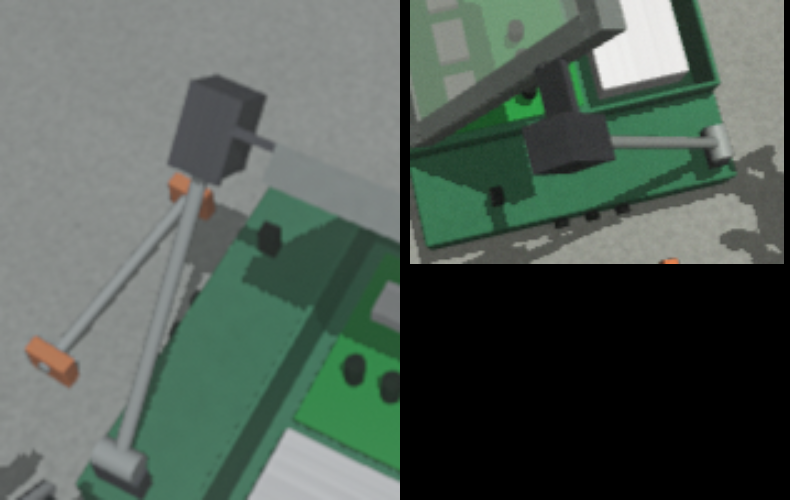

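The rod stays in the catch after release, entering it at scene (270,184), which is about 51°. The hood has not moved and the gripper is clear, so I'll hand the job in.

```bash
python3 -c "
from station import ctrl
print(ctrl.finish_job())"
```

```text
the job is handed in; nothing more can be done
None
```

I swung the prop rod up into the hood's socket until the ball just met the back plate, released it with the hood visibly unmoved and the gripper clear, and handed the job in at about 8.5 s; `finish_job()` returned no verdict.

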